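# Hang the washed circuit board on the drying stand

### The arm

A 6-joint arm with a two-finger parallel gripper is mounted at the origin on the work surface. World frame = base frame: x ahead of the robot, y to its left, z up, the work surface at z = 0. Lengths are in m, angles in rad, forces in N, time in s.
With the tool pointing down it reaches from about 0.375 to 0.9 m from the base axis. Payload 3.1 kg.
Tool frame: the origin (TCP) lies midway between the tips of the shut fingers; the grasp point (between the pads) lies 19 mm behind it (manip.pinch_z is the distance from the TCP to the grasp point, in m); z points along the fingers, y is the line along which they close (so a half turn about z gives the same grasp; the last joint's range is limited). The gripper opens to 85 mm and grips with 20 to 120 N. Pads are 22 mm wide; open, the fingers measure 114 mm over their backs; the gripper's body (76 mm by 85 mm) begins 54 mm behind the grasp point. The pads swing forward as they close: fully open they stand 13 mm farther back than shut.
Start: joints at [-1.438, 0.527, 1.433, -0, 1.181, -0.178], TCP at [0.191, -0.595, 0.231] pointing down, gripper open.
Joint ranges: [-3.08, 3.08], [-0.75, 2.2], [0.22, 2.44], [-1.43, 4.57], [0, 2.65], [-2.85, 2.85]. Speed limits (rad/s): [2.79, 2.79, 3.14, 3.14, 3.14, 3.14].

### API

Orientations are given as a unit quaternion [x, y, z, w].
In Python, from station import manip, viewer, ticket gives the robot as it stands.
- The arm moves only by the shell command python3 -m creep 'ROWS' [FORCE]. ROWS is JSON, a list of rows, each an object with "slide": the shift along the tool's x, y, z in cm, a list of three; "angular": the turn, a rotation vector about the tool's x, y, z in rad, a list of three; "claw": the opening, from -1 (shut) to 1 (fully open). A call has 1 to 10 rows; each row shifts and turns the commanded pose from where the row before left it, along the tool's axes as they then stand; what a row does not reach is not made up. A row lasts 1/12 s, in which the tool goes at most 41.7 mm and 7.16 degrees, less where a joint would pass 70% of its speed; a pose out of reach is approached as far as the arm can. A call with a gripper value outside its range is refused whole. The fingers move at their own pace and stop on an object; FORCE is the grip in N (left out, the last holds). Time passes only in rows, so rows that do not move let the fingers close. It gives the time, the measured TCP pose, the force, the opening and the grip force at its end, in the units of the state.
- manip.sense(): the state, without advancing time (a new reading comes with each control period).
- viewer.snapshot(name): name is "side" or "top" or "wrist"; returns the picture (400x640x3 uint8, blue, green, red); there is no depth.
- viewer.calibration(name): a dict with "fov_y" (degrees; the focal length in pixels is half the picture's height over the tangent of half this angle, whatever the lens; pixels are square), "cx", "cy" (the principal point, pixels), "T" (4x4, takes a point from camera to world coordinates); the wrist camera has in their place "tool_from_camera" (4x4, takes a point from camera to tool coordinates, whose origin is the TCP and whose axes are the flange's). Camera axes: x right, y up, looking along -z (the intrinsics and any distortion apply to the point x, -y, -z); pixel columns grow to the right and rows downward; lengths in m; the calibration is good to about 2 mm. The wrist camera is an equidistant fisheye: a pixel r from the principal point sees the ray r / f radians off the axis. A picture is of the moment at which its call begins: read the wrist's pose just before it. calibration takes no time and is no camera call.
- ticket.sign_off(): hands the job in; it is judged then, once.
The state is a dict: "t": time; "q": joint angles; "qd": joint speeds; "tau": joint torques, N m; "tcp_pos": TCP position; "tool_rot": TCP orientation; "force": force on the tool from outside, world axes, zero at the start; "ft_torque": the same for the moment, N m; "finger_gap": opening from 0.0 (shut) to 1.0 (fully open); "gripper_force": force on a finger pad.
Only numpy, scipy, OpenCV 4.12 (cv2) and the standard library are available. Lean on these libraries where they do the work, as an engineer would, in place of code of your own. Each camera call takes 0.05 s, during which the arm holds its last target. There are 200 camera calls.

### The job

The washed green circuit board stands in the slotted rack, clipped into its steel hanger. Without your fingers touching the board itself (the hanger's black grip is there for that), draw it up out of its slots without forcing it, and hang it gently by both hooks over the crossbar of the drying stand, about mid-way between the two uprights, so that it hangs free and upright. Leave the two other boards in the rack, and the meter and the bottle, where they are.

Things in the scene. Friction and masses are not known exactly. Their poses are not given: they have to be found in the camera images.
- hanger: Steel hanger with a green circuit board clipped in it: one rigid piece, 0.2 to 0.27 kg. Origin: middle of the board's lower edge. Axes: z up the board, y along its width, x square to it. Two hooks on top, at y = +-45, take a bar that runs along y; between them stands the black grip. In the rack it leans 18 deg towards rack -x, against its slots: the grip gives 7 mm to +x, none to -x.
- board: The green circuit board, fixed in the hanger; same origin and axes (all lengths in these notes in mm). 120 wide (y), 80 high (z), 2.4 thick, centred on x = 0, right under the hooks; its parts (up to 7 mm high) are on the +x face only. Not to be touched by the fingers.
- grip (a point): Centre of the hanger's black plastic grip, a block 10 thick (hanger x), 40 wide (y), 38 high (z), at hanger x 9.5, y 0, z 151. Fingers close on it along hanger x. Its foot is a steel strip at x = 8 to 11. With the board hung, the top of the bar is 8 mm below the block's underside, on its -x side.
- hook_left (a point): Where the bar's axis lies in the seated hook at hanger y = +45: x 0, z 118. The hook is a folded strip 8 wide, 3 thick: up at x = 8 to 11 from the channel, over as a roof of two 45 deg flats (inside tip z 126, top z 131), down as a short lip at x = -11 to -8. Inside it is 16 mm wide; the bar is 12 mm.
- hook_right (a point): The same point in the like hook at hanger y = -45.
- lip_end (a point): Lower end of the hooks' lips, midway between the two hooks: hanger x -9.5, y 0, z 114. The bar must pass under the lips from the -x side.
- channel_edge (a point): Edge of the steel channel that covers the board's upper edge (x -4.2 to 11, y +-56, z 80 to 83), on the lips' side: hanger x -4.2, y 0, z 83. Lip and channel leave 31 mm between them in z. So an upright hanger cannot be dropped straight on a bar: the bar enters level under the lips, or from straight below while the hanger leans 25 to 40 deg, top towards its own -x.
- rack: Black plastic board rack, fixed to the bench: foot 200 (x) by 140 (y), floor at z = 12. Origin: centre of the underside. Four slots, 5.2 mm wide, hold boards by their upright edges (y +-51 to +-63); they meet the floor at x = -60, -20, 20, 60, lean 15 deg with the top towards -x and end at about z = 66. Three slots hold a board each, in any order.
- stand: Drying stand, fixed to the bench. Origin: centre of the underside; y along the crossbar, x square to it. Foot 130 (x) by 290 (y) with a drip tray, rim at z = 20. Two 12 mm uprights at y +-132, 240 high. Between them, exactly over x = 0, a level steel crossbar, 12 mm diameter, with 26 mm clamp blocks at the uprights. It is set at any height and rigid there: see crossbar_low.
- crossbar_low (a point): A fixed mark on the stand (x 0, y 0, z 150), not on the bar: the lowest place of the crossbar's axis. The axis lies 0 to 50 mm above this mark; how much is NOT given by any reading: feel for it, or look.
- blue_board: Blue circuit board, bare (no hanger), 120 by 80 by 2.4 mm, standing in another slot of the rack. Origin: middle of the lower edge, axes as for the hanger.
- maroon_board: Maroon circuit board, bare, the same size, standing in another slot. Origin and axes likewise.
- meter: Red and black multimeter lying on the bench, 78 (x) by 160 (y) by 47 high. Origin: centre of the underside.
- bottle: Small white bottle with a red cap, 44 mm diameter, 115 high. Origin: centre of the underside.

How it is judged:
On the way:
1. the green board is drawn up clear of the rack's slots (height (world z) of hanger above 0.09 m), for 0.1 s.
At the end, for the whole second after the job is handed in: Released and at rest, the hanger hangs on the crossbar: both hook seats within 6 mm of the bar's upright plane and 140 to 215 mm above the bench, the hanger upright within 0.2 rad, its width along the bar within 0.1 rad (either way round), its middle within 40 mm of midway (contact force between hanger and stand above 0.8 N and x of hook_left in the frame of stand between -0.006 and 0.006 m and x of hook_right in the frame of stand between -0.006 and 0.006 m and z of hook_left in the frame of stand between 0.14 and 0.215 m and z of hook_right in the frame of stand between 0.14 and 0.215 m and y of hanger in the frame of stand between -0.04 and 0.04 m and angle between hanger's own z axis and vertical below 0.2 rad and angle between the y axis of hanger and the y axis of stand, either way round below 0.1 rad and linear speed of hanger below 0.03 m/s and angular speed of hanger below 0.3 rad/s); the robot touches nothing.
It fails at once if the fingers touch the circuit board itself (contact force between the fingers and board above 1 N).
It fails at once if the hanger or its board is forced against the rack (over 40 N) (contact force between hanger and rack above 40 N).
It fails at once if the hanger or its board is pressed or dropped hard on the drying stand (over 30 N) (contact force between hanger and stand above 30 N).
It fails at once if one of the two other boards is shifted by more than 15 mm (distance of any of blue_board, maroon_board from where it was at the start of the episode above 0.015 m).
It fails at once if the meter or the bottle is shifted by more than 20 mm (distance of any of meter, bottle from where it was at the start of the episode above 0.02 m).
It also fails if it takes over 67 s, if anything falls off the work surface, if the arm or the gripper's body presses on something with over 40 N, if the wrist force passes 120 N, or if a joint passes its speed limit or range.

## Working session

There is one attempt and no reset: what is moved stays moved. The work goes in short steps, Python scripts to look and compute and a shell command to move; the robot and the scene stay as the last step left them, time stands still between calls to the robot, and variables do not carry over. Pictures are saved under pics/ and viewed, at most 15 in all, crops included, and the job is handed in when it is done.

```bash
mkdir -p pics; ls
cat > h.py <<'E'
import numpy as np,cv2
from station import manip,viewer,ticket
from scipy.spatial.transform import Rotation as R
def ray(name,px,py,c=None,tcp=None):
    c=c or viewer.calibration(name)
    f=200/np.tan(np.radians(c['fov_y'])/2); u=np.array([px-c['cx'],py-c['cy']])
    if name=='wrist':
        r=np.linalg.norm(u);th=r/f
        d=np.array([u[0]/r*np.sin(th),-u[1]/r*np.sin(th),-np.cos(th)])
        s=tcp or manip.sense(); T=np.eye(4);T[:3,:3]=R.from_quat(s['tool_rot']).as_matrix();T[:3,3]=s['tcp_pos']
        T=T@np.array(c['tool_from_camera'])
    else:
        d=np.array([u[0]/f,-u[1]/f,-1]);T=np.array(c['T'])
    d=T[:3,:3]@d
    return T[:3,3],d/np.linalg.norm(d)
def onz(name,px,py,z,**k):
    o,d=ray(name,px,py,**k);return o+d*(z-o[2])/d[2]
def proj(name,P):
    c=viewer.calibration(name);f=200/np.tan(np.radians(c['fov_y'])/2)
    p=np.linalg.inv(np.array(c['T']))@np.append(P,1);return c['cx']+f*p[0]/-p[2],c['cy']+f*p[1]/p[2]
def tri(n1,p1,n2,p2):
    o1,d1=ray(n1,*p1);o2,d2=ray(n2,*p2)
    t=np.linalg.lstsq(np.c_[d1,-d2],o2-o1,rcond=None)[0];a=o1+d1*t[0];b=o2+d2*t[1]
    return (a+b)/2,np.linalg.norm(a-b)
E
python3 - <<'E'
from h import *
np.set_printoptions(precision=4,suppress=True)
for n in("side","top","wrist"):
    im=viewer.snapshot(n);cv2.imwrite(f'pics/{n}0.png',im);print(n,viewer.calibration(n))
print(manip.sense(),manip.pinch_z)
E
```

```text
pics
side {'fov_y': 55.799006765963405, 'cx': 322.8197036841459, 'cy': 201.29710442280387, 'T': array([[-0.9997,  0.0136, -0.0196,  0.5372],
       [-0.0239, -0.5869,  0.8093,  0.5573],
       [-0.0005,  0.8096,  0.587 ,  0.5311],
       [ 0.    ,  0.    ,  0.    ,  1.    ]])}
top {'fov_y': 55.35023529866834, 'cx': 321.28373223336916, 'cy': 198.48694517097502, 'T': array([[-0.0108,  0.987 , -0.1602,  0.4088],
       [-0.9992, -0.0168, -0.0364, -0.0211],
       [-0.0386,  0.1596,  0.9864,  0.9574],
       [ 0.    ,  0.    ,  0.    ,  1.    ]])}
wrist {'fov_y': 65.70646984690485, 'cx': 317.4027232089373, 'cy': 200.31641211314448, 'tool_from_camera': array([[ 0.0005,  0.9529,  0.3033,  0.0774],
       [ 1.    , -0.0004, -0.0003,  0.001 ],
       [-0.0002,  0.3033, -0.9529, -0.1419],
       [ 0.    ,  0.    ,  0.    ,  1.    ]])}
{'t': 0.15, 'q': array([-1.4385,  0.5283,  1.4336, -0.    ,  1.1814, -0.1785]), 'qd': array([ 0.0004, -0.0027, -0.0046, -0.0002,  0.0005,  0.0006]), 'tau': array([  0.0011, -44.2743, -17.8277,  -0.0003,   0.0056,  -0.    ]), 'tcp_pos': array([ 0.1911, -0.5945,  0.2306]), 'tool_rot': array([ 0.988 ,  0.1548,  0.    , -0.0008]), 'force': array([-0.1763, -0.3977,  0.1484]), 'ft_torque': array([-0.0331,  0.0118,  0.026 ]), 'gripper_force': 0.0, 'finger_gap': 1.0010991125368192} 0.0187
```

View pics/side0.png

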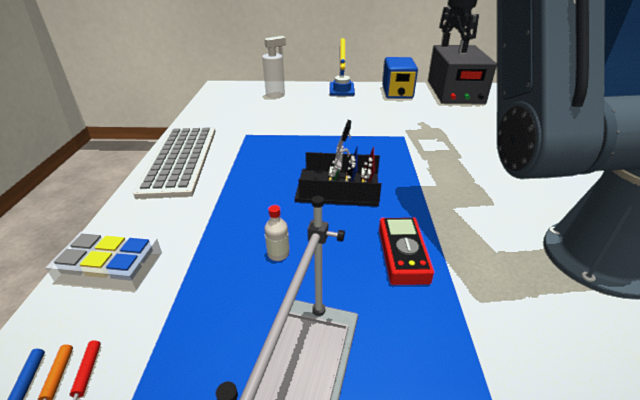

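View pics/top0.png

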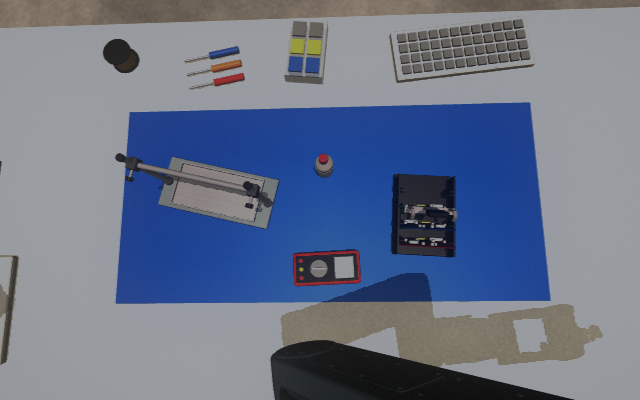

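The side view shows the rack at about (340,180), with the grip at (347,130) leaning to the right, towards the base. The stand is at the near left, with upright caps at (318,203) and (228,392). The top view shows the rack at (425,215), the stand foot at (220,192), the bottle at (323,165) and the meter at (327,268).

Run:
```python
from h import *
s=cv2.imread('pics/side0.png');t=cv2.imread('pics/top0.png');w=cv2.imread('pics/wrist0.png')
a=cv2.resize(s[110:210,290:390],(400,400),interpolation=cv2.INTER_CUBIC)
b=cv2.resize(t[165:265,380:480],(400,400),interpolation=cv2.INTER_CUBIC)
cv2.imwrite('pics/c1.png',np.hstack([a,b]))
a=cv2.resize(s[180:400,200:380],(491,600));b=cv2.resize(t[140:240,110:290],(309,172))
c=np.zeros((600,800,3),np.uint8);c[:,:491]=a;
c[:172,491:]=b;c[180:180+193,491:]=cv2.resize(w,(309,193));cv2.imwrite('pics/c2.png',c)
```

```text
(no output)
```

View pics/c1.png

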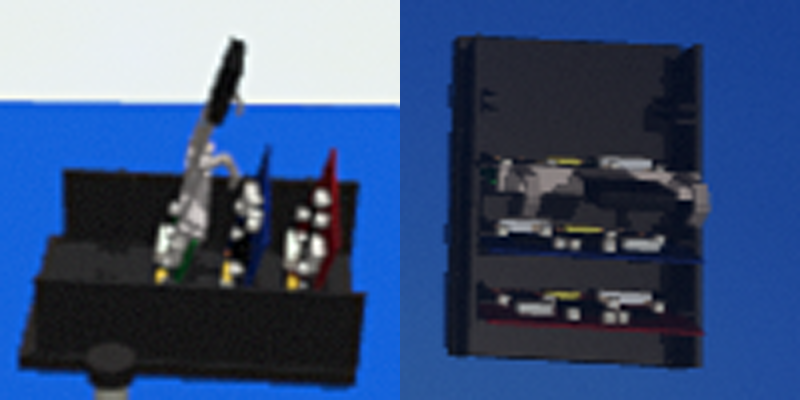

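View pics/c2.png

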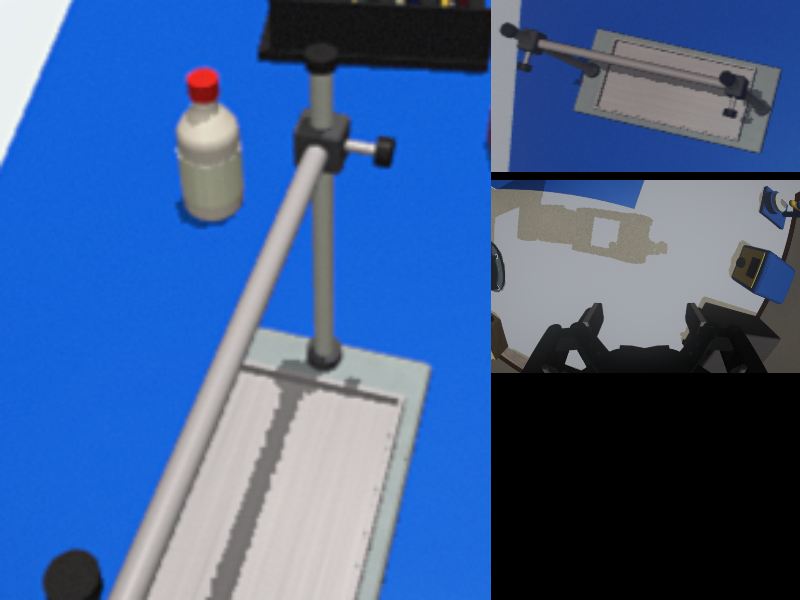

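The crops show the parts side of the green, blue and maroon boards facing world +x, the lean towards -x, and green in rack slot +20. The grip in the side view runs from (349,120) to (344.5,139.5). The bar meets the far clamp at about (318,232).

Run:
```python
from h import *
np.set_printoptions(precision=4,suppress=True)
for k,p in dict(blue=[(400,227.5),(455.75,230)],mar=[(400.5,246),(456,248)]).items():
    a,b=[onz('top',*q,.089) for q in p];d=a-b
    print(k,a,b,np.linalg.norm(d),'yaw',np.degrees(np.arctan2(-d[0],d[1])))
print('foot corners rack',[onz('top',*q,.0)[:2] for q in [(393,174.5),(393,253)]],[onz('top',*q,.066)[:2] for q in [(455.5,176),(455.5,256)]])
print('cap tri',tri('side',(317.3,202),'top',(252,186.6)),tri('side',(226.8,392),'top',(120,158)))
a=onz('top',252,186.6,.24);b=onz('top',120,158,.24);d=b-a
print('caps z.24',a,b,np.linalg.norm(d),(a+b)/2,np.degrees(np.arctan2(-d[0],d[1])))
c=[onz('top',*q,.012) for q in [(173.5,157.5),(278.3,180.8),(268.4,228.5),(158.3,204)]]
print('foot',c,np.mean(c,0),[np.linalg.norm(c[i]-c[i-1]) for i in range(4)])
for z in np.arange(.14,.21,.01):
    print(z,proj('side',np.r_[a[:2],z]),proj('top',np.r_[a[:2],z]),proj('side',np.r_[b[:2],z]))
for n,q in (('top',(349,120)),):
  pass
for y in(-.25,-.28,-.3,-.32): # grip in side view on planes y
    r=[]
    for q in[(349,120),(344.5,139.5)]:
        o,d=ray('side',*q);r.append(o+d*(y-o[1])/d[1])
    print(y,r)
print('bottle',onz('top',323,158,.115),'meter',onz('top',327,268,.047))
```

```text
blue [ 0.4803 -0.1666  0.089 ] [ 0.4729 -0.2907  0.089 ] 0.12435770215271033 yaw -3.397453826463419
mar [ 0.4388 -0.1659  0.089 ] [ 0.4328 -0.2886  0.089 ] 0.12286218507776879 yaw -2.7659376362897703
foot corners rack [array([ 0.6232, -0.1696]), array([ 0.4249, -0.1616])] [array([ 0.6019, -0.3057]), array([ 0.4154, -0.2934])]
cap tri (array([0.554 , 0.1415, 0.2281]), np.float64(0.0016095056444357287)) (array([0.6157, 0.4067, 0.2351]), np.float64(0.001676581606170075))
caps z.24 [0.5509 0.1389 0.24  ] [0.6134 0.4037 0.24  ] 0.27204297764965785 [0.5821 0.2713 0.24  ] -13.29672109790054
foot [array([0.6768, 0.3967, 0.012 ]), array([0.6098, 0.1226, 0.012 ]), array([0.4887, 0.1466, 0.012 ]), array([0.5552, 0.4297, 0.012 ])] [0.5826 0.2739 0.012 ] [np.float64(0.12596004999063812), np.float64(0.28214665192591465), np.float64(0.12338113231369043), np.float64(0.2908554337725463)]
0.14 (np.float64(320.5285108306428), np.float64(248.41526856435422)) (np.float64(261.9501738387391), np.float64(195.29640870704864)) (np.float64(245.95075583171604), np.float64(440.89424574519376))
0.1500000000000000
[... 923 characters left out ...]
257.28745276666183), np.float64(191.2212107470007)) (np.float64(239.0039882923144), np.float64(415.56855525837796))
0.20000000000000007 (np.float64(320.35746904710265), np.float64(217.11764046497538)) (np.float64(256.2837541781793), np.float64(190.34398254118298)) (np.float64(237.46179547952602), np.float64(409.94621398581614))
-0.25 [array([ 0.497 , -0.25  ,  0.1755]), array([ 0.5056, -0.25  ,  0.1263])]
-0.28 [array([ 0.4955, -0.28  ,  0.1623]), array([ 0.5044, -0.28  ,  0.1113])]
-0.3 [array([ 0.4945, -0.3   ,  0.1535]), array([ 0.5036, -0.3   ,  0.1013])]
-0.32 [array([ 0.4935, -0.32  ,  0.1447]), array([ 0.5028, -0.32  ,  0.0912])]
bottle [0.639 0.005 0.115] meter [0.391  0.0008 0.047 ]
```

```bash
cat >> h.py <<'E'
np.set_printoptions(precision=4,suppress=True)
RY,SY=np.radians(-3.1),np.radians(-13.4)
def hang(yaw,lean): # hanger rotation, lean top to -x (deg)
    return R.from_euler('ZY',[yaw,-np.radians(lean)])
def tool(hr): # tool rot for gripping hanger: y=hx, z=-hz
    M=hr.as_matrix();return R.from_matrix(np.c_[M[:,1],M[:,0],-M[:,2]])
O=np.array([.540,-.231,.012]);G=np.array([.0095,0,.151])
def plan(tcp,rot,n=1):
    s=manip.sense();c=R.from_quat(s['tool_rot']);rv=(c.inv()*rot).as_rotvec()
    sl=rot.inv().apply(np.array(tcp)-s['tcp_pos'])*100
    print('turn',rv,np.linalg.norm(rv),'then slide cm',sl,np.linalg.norm(sl),'same-frame slide',c.inv().apply(np.array(tcp)-s['tcp_pos'])*100)
E
python3 - <<'E'
from h import *
hr=hang(RY,18);g=O+hr.apply(G);print(g,hr.as_matrix())
plan(g+hr.apply([0,0,.11-.019]),tool(hr))
E
```

```text
[ 0.5024 -0.229   0.1585] [[ 0.9497  0.0541 -0.3086]
 [-0.0514  0.9985  0.0167]
 [ 0.309   0.      0.9511]]
turn [-0.2763  0.1881 -1.1957] 1.2415479052549045 then slide cm [38.1839 25.463   6.7446] 46.38819318549109 same-frame slide [ 38.1955 -26.287   -1.4   ]
```

```bash
python3 -m creep '[{"slide":[0,0,-1],"angular":[0,0,0],"claw":1},{"slide":[0,0,-1],"angular":[0,0,0],"claw":1},{"slide":[0,0,-1],"angular":[-0.0197,0.0134,-0.0854],"claw":1},{"slide":[0,0,0],"angular":[-0.0197,0.0134,-0.0854],"claw":1},{"slide":[0,0,0],"angular":[-0.0197,0.0134,-0.0854],"claw":1},{"slide":[0,0,0],"angular":[-0.0197,0.0134,-0.0854],"claw":1},{"slide":[0,0,0],"angular":[-0.0197,0.0134,-0.0854],"claw":1},{"slide":[0,0,0],"angular":[-0.0197,0.0134,-0.0854],"claw":1},{"slide":[0,0,0],"angular":[-0.0197,0.0134,-0.0854],"claw":1},{"slide":[0,0,0],"angular":[-0.0197,0.0134,-0.0854],"claw":1}]' 40 | tail -c 500
python3 -m creep '[{"slide":[0,0,0],"angular":[-0.0197,0.0134,-0.0854],"claw":1},{"slide":[0,0,0],"angular":[-0.0197,0.0134,-0.0854],"claw":1},{"slide":[0,0,0],"angular":[-0.0197,0.0134,-0.0854],"claw":1},{"slide":[0,0,0],"angular":[-0.0197,0.0134,-0.0854],"claw":1},{"slide":[0,0,0],"angular":[-0.0197,0.0134,-0.0854],"claw":1},{"slide":[0,0,0],"angular":[-0.0197,0.0134,-0.0854],"claw":1},{"slide":[0,0,0],"angular":[0,0,0],"claw":1}]' | tail -c 500
python3 -c "
from h import *
hr=hang(RY,18);g=O+hr.apply(G)
plan(g+hr.apply([0,0,.11-.019]),tool(hr))"
```

```text
t: 0.98
tcp_pos: [0.1913, -0.5954, 0.2629]
tool_rot: [0.873, 0.478, 0.064, 0.069]
force: [-0.2, -0.8, -0.3]
finger_gap: 1.002
gripper_force: 0.0
t: 1.57
tcp_pos: [0.1904, -0.596, 0.2624]
tool_rot: [0.717, 0.68, 0.106, 0.115]
force: [0.2, -0.4, 0.1]
finger_gap: 0.999
gripper_force: 0.0
turn [-0.0001  0.0035  0.0016] 0.0038462514099202203 then slide cm [38.3331 24.5355  9.7868] 46.553162329108005 same-frame slide [38.3284 24.5968  9.6503]
```

```bash
python3 -m creep '[{"slide":[2.4,1.53,0.6],"angular":[0,0,0],"claw":1},{"slide":[2.4,1.53,0.6],"angular":[0,0,0],"claw":1},{"slide":[2.4,1.53,0.6],"angular":[0,0,0],"claw":1},{"slide":[2.4,1.53,0.6],"angular":[0,0,0],"claw":1},{"slide":[2.4,1.53,0.6],"angular":[0,0,0],"claw":1},{"slide":[2.4,1.53,0.6],"angular":[0,0,0],"claw":1},{"slide":[2.4,1.53,0.6],"angular":[0,0,0],"claw":1},{"slide":[2.4,1.53,0.6],"angular":[0,0,0],"claw":1}]' | tail -c 200
python3 -m creep '[{"slide":[2.4,1.53,0.6],"angular":[0,0,0],"claw":1},{"slide":[2.4,1.53,0.6],"angular":[0,0,0],"claw":1},{"slide":[2.4,1.53,0.6],"angular":[0,0,0],"claw":1},{"slide":[2.4,1.53,0.6],"angular":[0,0,0],"claw":1},{"slide":[2.4,1.53,0.6],"angular":[0,0,0],"claw":1},{"slide":[2.4,1.53,0.6],"angular":[0,0,0],"claw":1},{"slide":[2.4,1.53,0.6],"angular":[0,0,0],"claw":1},{"slide":[2.4,1.53,0.6],"angular":[0,0,0],"claw":1},{"slide":[0,0,0],"angular":[0,0,0],"claw":1},{"slide":[0,0,0],"angular":[0,0,0],"claw":1}]' | tail -c 200
python3 -c "
from h import *
hr=hang(RY,18);g=O+hr.apply(G)
plan(g+hr.apply([0,0,.11-.019]),tool(hr))
import pickle
pickle.dump(manip.sense(),open('s1.pkl','wb'))
w=viewer.snapshot('wrist');cv2.imwrite('pics/w1.png',w)
s=viewer.snapshot('side');cv2.imwrite('pics/s1.png',s)
c=np.zeros((500,800,3),np.uint8);c[:]=cv2.resize(w,(800,500));c[:200,:200]=cv2.resize(s[90:190,290:390],(200,200));cv2.imwrite('pics/v1.png',c)
"
```

```text
t: 2.23
tcp_pos: [0.3335, -0.4096, 0.2541]
tool_rot: [0.718, 0.679, 0.106, 0.115]
force: [0.7, 0.4, -0.6]
finger_gap: 0.998
gripper_force: 0.0
t: 3.07
tcp_pos: [0.475, -0.2246, 0.2458]
tool_rot: [0.716, 0.68, 0.107, 0.115]
force: [0.8, 0.0, 0.5]
finger_gap: 1.002
gripper_force: 0.0
turn [0.0007 0.0019 0.003 ] 0.0036206964763924295 then slide cm [-0.2911 -0.0674  0.0483] 0.30272923778443567 same-frame slide [-0.2909 -0.0683  0.0488]
```

View pics/v1.png

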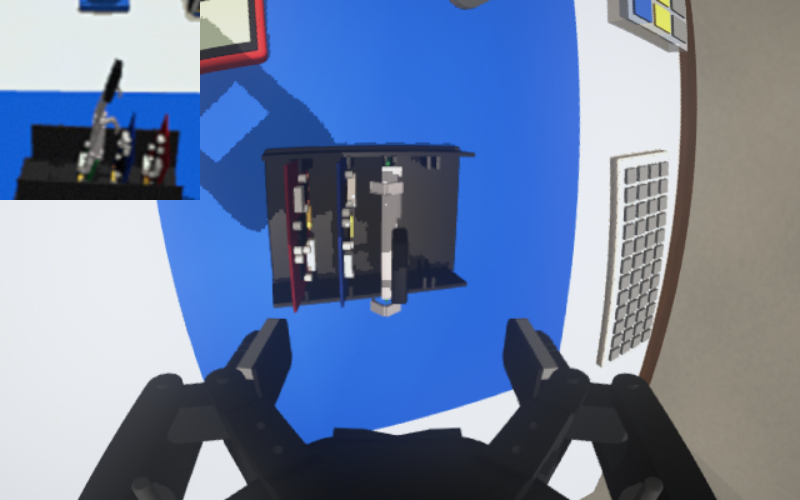

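The wrist view shows the hanger under the gripper, with the grip block at about (400,228–303) in the 800-px view, the hooks at (386,187) and (384,307), and the blue and maroon boards to the left.

Run:
```python
from h import *
import pickle;s=pickle.load(open('s1.pkl','rb'));hr=hang(RY,18)
w=cv2.imread('pics/w1.png')
def inh(px,py,hz):
    o,d=ray('wrist',px*.8,py*.8,tcp=s);o=hr.inv().apply(o-O);d=hr.inv().apply(d);return (o+d*(hz-o[2])/d[2])*1000
for n,p,z in [('grip L bottom',(391,303),.170),('grip R bottom',(408,303),.170),('gripL mid',(391,260),.17),('gripR mid',(409,260),.17),('hookL l',(370,187),.126),('hookL r',(403,187),.126),('hookR l',(371,307),.126),('hookR r',(401,307),.126),('chan top',(388,168),.083),('chan bot',(386,300),.083)]: print(n,inh(*p,z))
for n,p in dict(bl=[(349,157),(342,306)],ma=[(288,160),(295,311)]).items():
    a,b=[onz('wrist',q[0]*.8,q[1]*.8,.089,tcp=s) for q in p];print(n,a,b,np.linalg.norm(a-b))
# grip dark px check
g=cv2.cvtColor(w,cv2.COLOR_BGR2GRAY)
for r in(195,210,225,238): print(r,g[r,300:335])
```

```text
grip L bottom [  6.7354 -22.7001 170.    ]
grip R bottom [ 17.1394 -22.6787 170.    ]
gripL mid [  6.7864   5.1915 170.    ]
gripR mid [ 17.3406   5.2212 170.    ]
hookL l [ -7.8942  41.7124 126.    ]
hookL r [ 14.2912  41.7197 126.    ]
hookR l [ -8.702  -47.1657 126.    ]
hookR r [ 13.55   -47.0373 126.    ]
chan top [ 3.3336 50.3483 83.    ]
chan bot [  1.2945 -61.5066  83.    ]
bl [ 0.4908 -0.1686  0.089 ] [ 0.4743 -0.2906  0.089 ] 0.12310079263949915
ma [ 0.4445 -0.166   0.089 ] [ 0.4345 -0.2879  0.089 ] 0.1223549197634022
195 [ 43  44  43  44  56  98 137 135 136 139 139 139 135  66  40  36  36  36
  37  36  36  35  36  36  36  35  47  60  66  66  66  66  65  66  65]
210 [ 44  43  43  44  68 154 221 220 223 225 225 225 221  86  36  37  38  38
  38  38  38  39  38  39  38  36  52  57  42  41  42  42  41  40  32]
225 [ 33  34  34  33  46  92 136 135 136 138 139 140 135  60  42  47  51  52
  53  55  55  55  56  57  48  41  35  32  33  32  33  33  33  33  33]
238 [ 89  97  96 100 118 160 203 203 205 207 209 199 153  68  44  48  50  50
  51  51  52  52  53  53  48  62  91 107 106 106 106 106 106 106 106]
```

```bash
sed -i 's/^O=.*/O=np.array([.5428,-.2335,.0125]);G=np.array([.0095,0,.151])/' h.py
python3 -c "
from h import *
hr=hang(RY,18);g=O+hr.apply([.011,0,.154]);print(g)
plan(g+hr.apply([0,0,-.019]),tool(hr))"
```

```text
[ 0.5057 -0.2315  0.1624]
turn [0.0006 0.003  0.0002] 0.0030798582712600934 then slide cm [-0.337   0.4427 10.7926] 10.80695973533922 same-frame slide [-0.3045  0.4362 10.7939]
```

```bash
python3 -m creep '[{"slide":[-0.33,0.44,0],"angular":[0,0,0],"claw":1},{"slide":[0,0,1.4],"angular":[0,0,0],"claw":1},{"slide":[0,0,1.4],"angular":[0,0,0],"claw":1},{"slide":[0,0,1.4],"angular":[0,0,0],"claw":1},{"slide":[0,0,1.4],"angular":[0,0,0],"claw":1},{"slide":[0,0,1.4],"angular":[0,0,0],"claw":1},{"slide":[0,0,1.4],"angular":[0,0,0],"claw":1},{"slide":[0,0,1.4],"angular":[0,0,0],"claw":1},{"slide":[0,0,1],"angular":[0,0,0],"claw":0.2},{"slide":[0,0,0],"angular":[0,0,0],"claw":-0.3}]' | tail -c 200
python3 -c "
from h import *
hr=hang(RY,18);g=O+hr.apply([.011,0,.154])
plan(g+hr.apply([0,0,-.019]),tool(hr))
w=viewer.snapshot('wrist');cv2.imwrite('pics/w2.png',w)
s=viewer.snapshot('side');c=cv2.resize(w,(800,500));c[:200,:200]=cv2.resize(s[90:190,290:390],(200,200));cv2.imwrite('pics/v2.png',c);print(manip.sense()['finger_gap'])
"
```

```text
t: 4.0
tcp_pos: [0.5109, -0.2323, 0.1418]
tool_rot: [0.718, 0.679, 0.107, 0.113]
force: [-0.9, -0.1, -1.0]
finger_gap: 0.751
gripper_force: 0.0
turn [-0.0024  0.0007 -0.0021] 0.0033114624300692604 then slide cm [ 0.055   0.1376 -0.216 ] 0.26198752464278824 same-frame slide [ 0.0552  0.137  -0.2164]
0.5773629098758184
```

View pics/v2.png

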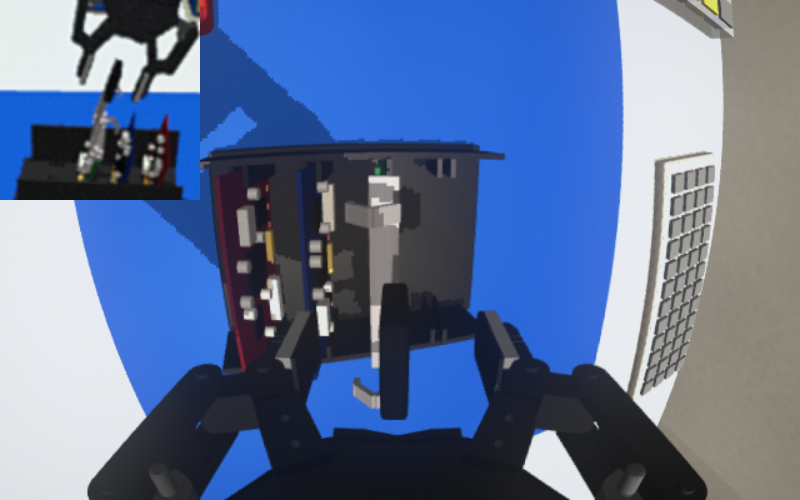

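The grip block (381–408, 285–418) sits midway between the pads, at about columns 310 and 476.

```bash
python3 -m creep '[{"slide":[0.05,0.1,-0.2],"angular":[0,0,0],"claw":-0.4},{"slide":[0,0,0],"angular":[0,0,0],"claw":-0.6},{"slide":[0,0,0],"angular":[0,0,0],"claw":-0.7},{"slide":[0,0,0],"angular":[0,0,0],"claw":-0.8},{"slide":[0,0,0],"angular":[0,0,0],"claw":-0.9},{"slide":[0,0,0],"angular":[0,0,0],"claw":-1},{"slide":[0,0,0],"angular":[0,0,0],"claw":-1},{"slide":[0,0,0],"angular":[0,0,0],"claw":-1},{"slide":[0,0,0],"angular":[0,0,0],"claw":-1}]' 60 | tail -c 200
python3 -c "
from h import *
s=manip.sense();print(s)"
```

```text
t: 4.85
tcp_pos: [0.5106, -0.2309, 0.1464]
tool_rot: [0.717, 0.679, 0.106, 0.114]
force: [-6.0, -1.3, 5.9]
finger_gap: 0.105
gripper_force: 58.4
{'t': 4.85, 'q': array([-0.7283,  0.4925,  1.895 ,  0.3817,  0.5374, -0.9816]), 'qd': array([-0.0022, -0.002 ,  0.001 ,  0.0011, -0.0019,  0.0001]), 'tau': array([  2.4245, -33.4467, -12.2272,   1.005 ,  -0.9818,  -0.3524]), 'tcp_pos': array([ 0.5106, -0.2309,  0.1464]), 'tool_rot': array([0.7173, 0.6791, 0.1065, 0.1138]), 'force': array([-6.0087, -1.2696,  5.8702]), 'ft_torque': array([-0.1481,  1.3059, -0.4596]), 'gripper_force': 58.402934074401855, 'finger_gap': 0.10484792028710783}
```

```bash
python3 -m creep '[{"slide":[0,0,-0.1],"angular":[0,0,0],"claw":-1},{"slide":[0,0,-0.1],"angular":[0,0,0],"claw":-1},{"slide":[0,0,0],"angular":[0,0,0],"claw":-1}]' | tail -c 200
python3 -c "
from h import *
s=manip.sense();print(s['force'],s['ft_torque'],R.from_quat(s['tool_rot']).inv().apply(s['force']))"
```

```text
t: 5.1
tcp_pos: [0.5101, -0.2301, 0.1472]
tool_rot: [0.717, 0.68, 0.107, 0.113]
force: [-2.5, -0.8, -1.7]
finger_gap: 0.108
gripper_force: 58.7
[-2.5068 -0.7564 -1.6545] [-0.1775  1.2175 -0.2422] [-0.8896 -2.8513  0.8199]
```

```bash
python3 -m creep '[{"slide":[0,0,-0.2],"angular":[0,0,0],"claw":-1},{"slide":[0,0,-0.2],"angular":[0,0,0],"claw":-1},{"slide":[0,0.01,-0.2],"angular":[0,0,0],"claw":-1},{"slide":[0,0.01,-0.2],"angular":[0,0,0],"claw":-1},{"slide":[0,0.01,-0.2],"angular":[0,0,0],"claw":-1}]' | tail -c 200
python3 -c "
from h import *
s=manip.sense();print(s['force'],s['ft_torque'],R.from_quat(s['tool_rot']).inv().apply(s['force']))"
```

```text
t: 5.52
tcp_pos: [0.5076, -0.2299, 0.1569]
tool_rot: [0.717, 0.679, 0.107, 0.113]
force: [-2.6, 0.3, -5.5]
finger_gap: 0.11
gripper_force: 58.3
[-2.5913  0.2987 -5.5208] [ 0.2656  1.3583 -0.1742] [ 0.1598 -4.1731  4.4546]
```

```bash
python3 -m creep '[{"slide":[0,0.04,-0.1],"angular":[0.006,0,0],"claw":-1},{"slide":[0,0.04,-0.1],"angular":[0.006,0,0],"claw":-1},{"slide":[0,0.04,-0.1],"angular":[0.006,0,0],"claw":-1},{"slide":[0,0,-0.1],"angular":[0,0,0],"claw":-1}]' | tail -c 200
python3 -c "
from h import *
s=manip.sense();print(s['force'],s['ft_torque'],R.from_quat(s['tool_rot']).inv().apply(s['force']))"
```

```text
t: 5.85
tcp_pos: [0.5085, -0.2307, 0.1616]
tool_rot: [0.718, 0.68, 0.101, 0.108]
force: [-3.0, 0.5, -4.1]
finger_gap: 0.108
gripper_force: 58.5
[-2.9556  0.5283 -4.1446] [ 0.1964  1.1095 -0.1379] [ 0.3763 -4.0576  3.0962]
```

```bash
python3 -m creep '[{"slide":[0,-0.04,-0.15],"angular":[0.004,0,0],"claw":-1},{"slide":[0,-0.04,-0.15],"angular":[0.004,0,0],"claw":-1},{"slide":[0,-0.02,-0.15],"angular":[0.004,0,0],"claw":-1},{"slide":[0,0,-0.15],"angular":[0,0,0],"claw":-1}]' | tail -c 200
python3 -c "
from h import *
s=manip.sense();print(s['force'],s['ft_torque'],R.from_quat(s['tool_rot']).inv().apply(s['force']))"
```

```text
t: 6.18
tcp_pos: [0.5068, -0.2315, 0.168]
tool_rot: [0.718, 0.681, 0.097, 0.105]
force: [0.6, -0.0, -2.4]
finger_gap: 0.11
gripper_force: 58.8
[ 0.559  -0.0075 -2.4197] [ 0.0366  0.297  -0.0491] [ 0.033  -0.1482  2.4787]
```

```bash
python3 -m creep '[{"slide":[0,0.01,-0.4],"angular":[0,0,0],"claw":-1},{"slide":[0,0.01,-0.4],"angular":[0,0,0],"claw":-1},{"slide":[0,0.01,-0.4],"angular":[0,0,0],"claw":-1},{"slide":[0,0.01,-0.4],"angular":[0,0,0],"claw":-1}]' | tail -c 200
python3 -c "
from h import *
s=manip.sense();print(s['force'],s['ft_torque'],R.from_quat(s['tool_rot']).inv().apply(s['force']))"
```

```text
t: 6.52
tcp_pos: [0.5017, -0.2305, 0.1831]
tool_rot: [0.719, 0.681, 0.097, 0.104]
force: [0.7, -0.7, -2.8]
finger_gap: 0.109
gripper_force: 58.8
[ 0.7272 -0.6692 -2.7974] [ 0.0313  0.214  -0.0095] [-0.6219 -0.0545  2.9004]
```

```bash
python3 -m creep '[{"slide":[0,0.02,-0.8],"angular":[0,0,0],"claw":-1},{"slide":[0,0.02,-0.8],"angular":[0,0,0],"claw":-1},{"slide":[0,0.02,-1],"angular":[0,0,0],"claw":-1},{"slide":[0,0.02,-1],"angular":[0,0,0],"claw":-1},{"slide":[0,0,-1.2],"angular":[0,0,0],"claw":-1},{"slide":[0,0,-1.2],"angular":[0,0,0],"claw":-1},{"slide":[0,0,-1.5],"angular":[0,0,0],"claw":-1},{"slide":[0,0,-1.5],"angular":[0,0,0],"claw":-1},{"slide":[0,0,-1.5],"angular":[0,0,0],"claw":-1},{"slide":[0,0,-1],"angular":[0,0,0],"claw":-1}]' | tail -c 200
cat >> h.py <<'E'
S=np.array([.5823,.2725,0]);Sr=R.from_euler('z',SY)
TH=np.array([.0095,0,.135]) # TCP in hanger frame
def goal(xp,yp,z,lean=0): # hanger origin in stand frame
    hr=hang(SY,lean);o=S+Sr.apply([xp,yp,z]);plan(o+hr.apply(TH),tool(hr))
def cur():
    s=manip.sense();t=R.from_quat(s['tool_rot']);M=t.as_matrix();hr=R.from_matrix(np.c_[M[:,1],M[:,0],-M[:,2]])
    return s['tcp_pos']-hr.apply(TH),hr,s
E
python3 -c "
from h import *
hr=hang(RY,18);print('tcp in hanger at grasp',hr.inv().apply(np.array([.5106,-.2309,.1464])-O))
o,h,s=cur();print(s['t'],o,s['force'],s['ft_torque'])
goal(.08,0,.20)"
```

```text
t: 7.35
tcp_pos: [0.4698, -0.2285, 0.2952]
tool_rot: [0.719, 0.681, 0.097, 0.104]
force: [-0.3, -0.9, -2.1]
finger_gap: 0.108
gripper_force: 58.9
tcp in hanger at grasp [0.0107 0.0009 0.1373]
7.35 [ 0.4986 -0.2305  0.1629] [-0.2862 -0.8561 -2.1043] [-0.0068  0.2699  0.0041]
turn [ 0.285  -0.0222  0.1788] 0.3371212839859843 then slide cm [51.3441  8.2844 -3.9846] 52.160574241449204 same-frame slide [49.026  17.7871  0.8897]
```

```bash
python3 -m creep '[{"slide":[0,0,-0.5],"angular":[0.0475,-0.0037,0.0298],"claw":-1},{"slide":[0,0,-0.5],"angular":[0.0475,-0.0037,0.0298],"claw":-1},{"slide":[0,0,-0.5],"angular":[0.0475,-0.0037,0.0298],"claw":-1},{"slide":[0,0,-0.5],"angular":[0.0475,-0.0037,0.0298],"claw":-1},{"slide":[0,0,-0.5],"angular":[0.0475,-0.0037,0.0298],"claw":-1},{"slide":[0,0,-0.5],"angular":[0.0475,-0.0037,0.0298],"claw":-1},{"slide":[0.5,1.5,-0.5],"angular":[0,0,0],"claw":-1},{"slide":[1,2,-0.5],"angular":[0,0,0],"claw":-1},{"slide":[2,2,0],"angular":[0,0,0],"claw":-1},{"slide":[2.5,2,0],"angular":[0,0,0],"claw":-1}]' | tail -c 200
python3 -m creep '[{"slide":[2.8,0,0],"angular":[0,0,0],"claw":-1},{"slide":[2.8,0,0],"angular":[0,0,0],"claw":-1},{"slide":[2.8,0,0],"angular":[0,0,0],"claw":-1},{"slide":[2.8,0,0],"angular":[0,0,0],"claw":-1},{"slide":[2.8,0,0],"angular":[0,0,0],"claw":-1},{"slide":[2.8,0,0],"angular":[0,0,0],"claw":-1},{"slide":[2.8,0,0],"angular":[0,0,0],"claw":-1},{"slide":[2.8,0,0],"angular":[0,0,0],"claw":-1}]' | tail -c 200
python3 -c "
from h import *
goal(.08,0,.18)"
```

```text
t: 8.18
tcp_pos: [0.553, -0.1879, 0.3333]
tool_rot: [0.786, 0.619, 0.0, -0.0]
force: [-0.2, -0.9, -2.8]
finger_gap: 0.107
gripper_force: 58.8
t: 8.85
tcp_pos: [0.6039, 0.0323, 0.3331]
tool_rot: [0.785, 0.62, 0.0, -0.001]
force: [-0.1, -0.1, -2.2]
finger_gap: 0.105
gripper_force: 58.9
turn [-0.0017 -0.0016 -0.0003] 0.002361441293893048 then slide cm [22.868   1.2851  1.8116] 22.975570022999214 same-frame slide [22.8655  1.2812  1.8451]
```

```bash
python3 -m creep '[{"slide":[2.6,0.15,0],"angular":[0,0,0],"claw":-1},{"slide":[2.6,0.15,0],"angular":[0,0,0],"claw":-1},{"slide":[2.6,0.15,0],"angular":[0,0,0],"claw":-1},{"slide":[2.6,0.15,0],"angular":[0,0,0],"claw":-1},{"slide":[2.6,0.15,0],"angular":[0,0,0],"claw":-1},{"slide":[2.6,0.15,0.5],"angular":[0,0,0],"claw":-1},{"slide":[2.6,0.15,0.5],"angular":[0,0,0],"claw":-1},{"slide":[2.6,0.15,1],"angular":[0,0,0],"claw":-1},{"slide":[2,0.1,1],"angular":[0,0,0],"claw":-1},{"slide":[0,0,0],"angular":[0,0,0],"claw":-1}]' | tail -c 200
python3 -c "
from h import *
import pickle
goal(.08,0,.08);pickle.dump(manip.sense(),open('s3.pkl','wb'))
w=viewer.snapshot('wrist');cv2.imwrite('pics/w3.png',w)
s=viewer.snapshot('side');cv2.imwrite('pics/s3.png',s)
t=viewer.snapshot('top');cv2.imwrite('pics/t3.png',t)
c=np.zeros((600,800,3),np.uint8);c[:400,:600]=cv2.resize(s[130:400,100:505],(600,400));c[400:,:320]=cv2.resize(w,(320,200));c[400:,320:]=cv2.resize(t[110:250,80:416],(480,200));cv2.imwrite('pics/v3.png',c)
"
```

```text
t: 9.68
tcp_pos: [0.6684, 0.2538, 0.3001]
tool_rot: [0.784, 0.621, -0.001, -0.003]
force: [-0.2, 0.1, -3.4]
finger_gap: 0.112
gripper_force: 58.9
turn [-0.0061 -0.0024  0.0037] 0.007557128627267344 then slide cm [-0.1794  0.1415  8.507 ] 8.510052371274348 same-frame slide [-0.2003  0.1929  8.5055]
```

View pics/v3.png

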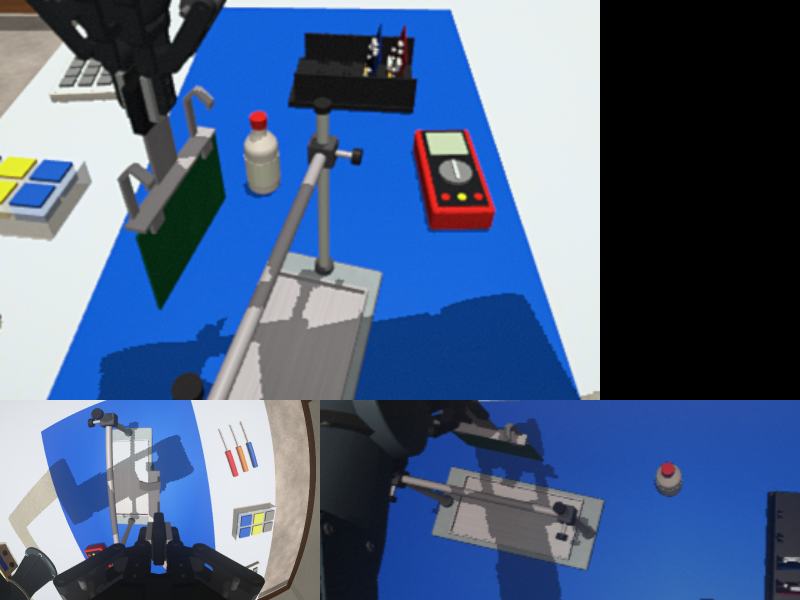

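The view shows the board held upright on the stand's +x side, with the lips facing the bar. The bar runs from (315,165) to (215,390) in the side crop.

Run:
```python
from h import *
s0=cv2.imread('pics/side0.png').astype(int);t0=cv2.imread('pics/top0.png').astype(int)
# red channel: bar/blue contrast strong where the background is blue mat
for r in(245,255,265,275,285,300,320): print('side',r,s0[r,int(300-(r-245)*.43)-8:int(300-(r-245)*.43)+36,2], int(300-(r-245)*.43)-8)
for c in(150,160,170,185,200,215,230): r0=int(166+(c-138)*.195);print('top',c,r0-8,t0[r0-8:r0+9,c,2])
```

```text
side 245 [ 15  20  20  19  21  14  18  20  22  18  16  19  18  13  31 108 168 191
 198 199 195 188 171 143 109 111 121 124 118 107  63  21  14  16  20  20
  17  22  19  22  19  20  17  24] 292
side 255 [105  59  16  16  20  22  19  21  22  20  20  16  19  16  15  60 143 180
 193 199 198 193 185 167 140  89  35  79 106 117 120 123 121 116 105  63
  20  15  18  18  19  23  20  17] 287
side 265 [ 25  22  23  19  23  22  20  19  21  21  20  20  25  11  29 100 162 185
 194 198 197 192 183 163 137  86  37  18  20  17  21  68 103 117 120 124
 122 114 103  62  23  18  21  19] 283
side 275 [ 20  17  22  20  19  18  22  17  21  22  19  20  15  15  47 138 174 188
 198 199 197 191 180 159 134  79  28  15  16  19  26  19  19  19  17  50
  99 116 121 122 122 117 104  62] 279
side 285 [ 19  21  23  20  21  25  19  24  21  19  19  20  21  20  16  65 148 181
 191 197 198 195 190 177 157 126  74  25  21  23  21  25  22  22  26  20
  25  19  21  22  45  98 115 120] 274
side 300 [ 16  21  18  20  22  20  21  19  20  24  22  16  20  16  44 134 174 187
 195 200 199 193 183 170 147 116 114 124 113 100  95  76  63  44  30  25
  19  20  19  18  19  21  25  22] 268
side 320 [ 20  23  23  21  25  22  17  22  23  25  23  23  19  17  32 103 160 182
 191 199 202 197 191 180 163 136 106 150 193 204 199 197 198 200 203 204
 203 200 200 206 207 171 130 118] 259
top 150 160 [ 31  31  30  30  31  88 121 133 131 113  66  44  44  48  43  32  31]
top 160 162 [ 30  31  29  29  32  61 116 131 133 116  86  30  34  41  44  50  52]
top 170 164 [112 116 110 112 112  82 111 129 135 121  93  58  62  40  36  49  53]
top 185 167 [136 135 134 133 137 115 101 125 136 126 105  63  79  80  80  80 137]
top 200 170 [139 137 138 136 136 138  90 119 135 133 113  78  80  82  78  81 135]
top 215 173 [139 139 136 137 138 138  86 113 131 137 122  89  65  82  80  80 128]
top 230 175 [138 141 137 137 140 141 142 112 105 124 141 126 102  66  82  84  84]
```

```bash
cat >> h.py <<'E'
def barline(tp,sp):
    n=[];o=[]
    for v,(p,q) in(('top',tp),('side',sp)):
        a,d=ray(v,*p);_,e=ray(v,*q);m=np.cross(d,e);n.append(m/np.linalg.norm(m));o.append(a)
    u=np.cross(*n);u/=np.linalg.norm(u);u*=np.sign(u[1])
    p=np.linalg.solve(np.array([n[0],n[1],[0,1,0]]),[n[0]@o[0],n[1]@o[1],S[1]]);return p,u
E
python3 - <<'E'
from h import *
for dt,ds in((0,0),(.4,0),(0,.4)):
    p,u=barline([(150,167.35+dt),(230,185+dt)],[(307.1+ds,255),(294.5+ds,285)]);print(p,u,'yaw',np.degrees(np.arctan2(-u[0],u[1])),'stand',Sr.inv().apply(p-S))
E
```

```text
[0.5843 0.2725 0.1829] [ 0.2355  0.9717 -0.0191] yaw -13.620810429425756 stand [0.0019 0.0005 0.1829]
[0.5828 0.2725 0.1873] [ 0.2353  0.9717 -0.0186] yaw -13.611594624984466 stand [0.0005 0.0001 0.1873]
[0.5846 0.2725 0.1805] [ 0.2349  0.9719 -0.0148] yaw -13.588844112351259 stand [0.0022 0.0005 0.1805]
```

Run:
```python
from h import *
import pickle
TH[2]=.136
s=pickle.load(open('s3.pkl','rb'));M=R.from_quat(s['tool_rot']).as_matrix();hr=R.from_matrix(np.c_[M[:,1],M[:,0],-M[:,2]]);o=s['tcp_pos']-hr.apply(TH)
print('origin stand',Sr.inv().apply(o-S))
def P(px,py,hy):
    a,d=ray('side',100+px*.675,130+py*.675);a=hr.inv().apply(a-o);d=hr.inv().apply(d);return (a+d*(hy-a[1])/d[1])*1000
print('board low near',P(160,308,.06),'low far',P(225,202,-.06),'chan near left',P(127,228,.056),'grip strip')
im=cv2.imread('pics/side0.png')
c=cv2.imread('pics/s3.png')[185:345,170:260];cv2.imwrite('pics/v4.png',cv2.resize(c,(450,800)[0:2],interpolation=cv2.INTER_CUBIC)[:600] if 0 else cv2.resize(c,(337,600),interpolation=cv2.INTER_CUBIC))
```

```text
origin stand [0.0778 0.0021 0.1641]
board low near [-4.7212 60.      6.9329] low far [ -3.1458 -60.      -2.8724] chan near left [ 5.6014 56.     85.2731] grip strip
```

View pics/v4.png

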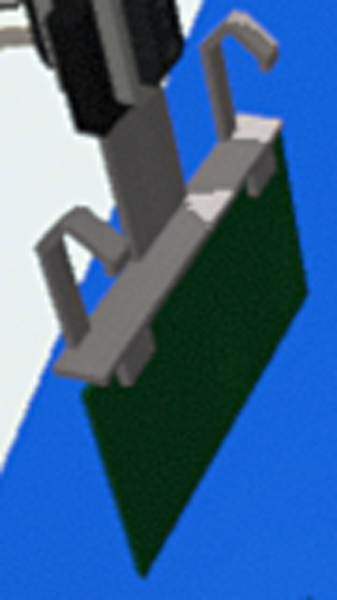

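The crop shows both hooks (apexes at (78,208) and (240,12)), the lips on the bar side, and the lower board corners at (142,577) and (307,292).

Run:
```python
from h import *
import pickle
TH[2]=.136
s=pickle.load(open('s3.pkl','rb'));M=R.from_quat(s['tool_rot']).as_matrix();hr=R.from_matrix(np.c_[M[:,1],M[:,0],-M[:,2]]);o=s['tcp_pos']-hr.apply(TH)
for n,p,y in[('low near 0,0',(142,577),.06),('low far',(307,292),-.06),('near apex 0,131',(78,208),.049),('near lip end -9.5,114',(120,272),.045),('far apex',(240,12),-.041),('far lip',(268,68),-.045),('chan near R -4.2,81',(104,382),.056),('chan near L 11,81',(57,370),.056)]:
    a,d=ray('side',170+p[0]/3.75,185+p[1]/3.75);a=hr.inv().apply(a-o);d=hr.inv().apply(d);print(n,(a+d*(y-a[1])/d[1])*1000)
```

```text
low near 0,0 [-4.1664 60.      4.9841]
low far [ -3.9735 -60.       3.8849]
near apex 0,131 [ -8.3399  49.     138.6953]
near lip end -9.5,114 [-12.1573  45.     114.6422]
far apex [ -7.6776 -41.     136.8193]
far lip [-11.5025 -45.     114.5474]
chan near R -4.2,81 [-7.281  56.     84.5988]
chan near L 11,81 [ 6.1295 56.     85.4612]
```

```bash
sed -i 's/^TH=.*/TH=np.array([.0095,0,.135])/' h.py; python3 -c "
from h import *
goal(.045,0,.09)"
```

```text
turn [-0.0023 -0.0003  0.0003] 0.002373422921790288 then slide cm [ 0.2372 -3.5349  7.7924] 8.560018219416063 same-frame slide [ 0.2355 -3.5167  7.8007]
```

```bash
python3 -m creep '[{"slide":[0,0,1.3],"angular":[0,0,0],"claw":-1},{"slide":[0,0,1.3],"angular":[0,0,0],"claw":-1},{"slide":[0,0,1.3],"angular":[0,0,0],"claw":-1},{"slide":[0,0,1.3],"angular":[0,0,0],"claw":-1},{"slide":[0,0,1.3],"angular":[0,0,0],"claw":-1},{"slide":[0,-0.8,1.3],"angular":[0,0,0],"claw":-1},{"slide":[0,-0.9,0],"angular":[0,0,0],"claw":-1},{"slide":[0,-0.9,0],"angular":[0,0,0],"claw":-1},{"slide":[0,-0.9,0],"angular":[0,0,0],"claw":-1},{"slide":[0,0,0],"angular":[0,0,0],"claw":-1}]' | tail -c 200
python3 -m creep '[{"slide":[0,0,0],"angular":[0,0,0],"claw":-1}]' >/dev/null
python3 -c "
from h import *
import pickle
pickle.dump(manip.sense(),open('s5.pkl','wb'))
w=viewer.snapshot('wrist');cv2.imwrite('pics/w5.png',w)
s=viewer.snapshot('side');cv2.imwrite('pics/s5.png',s)
w3=cv2.imread('pics/w3.png')
c=np.zeros((600,800,3),np.uint8);c[:300,:450]=cv2.resize(w[0:267,0:400],(450,300));c[:300,450:]=cv2.resize(w3[10:310,150:500],(350,300));c[300:,:]=cv2.resize(s[190:310,100:420],(800,300));cv2.imwrite('pics/v5.png',c)
o,h,s=cur();print(Sr.inv().apply(o-S),s['force'])
"
```

```text
t: 10.67
tcp_pos: [0.6336, 0.2585, 0.2269]
tool_rot: [0.785, 0.62, 0.0, -0.001]
force: [-0.7, 0.6, -2.2]
finger_gap: 0.107
gripper_force: 58.9
[ 0.0462 -0.0012  0.0914] [-1.0262  0.5667 -2.6522]
```

View pics/v5.png

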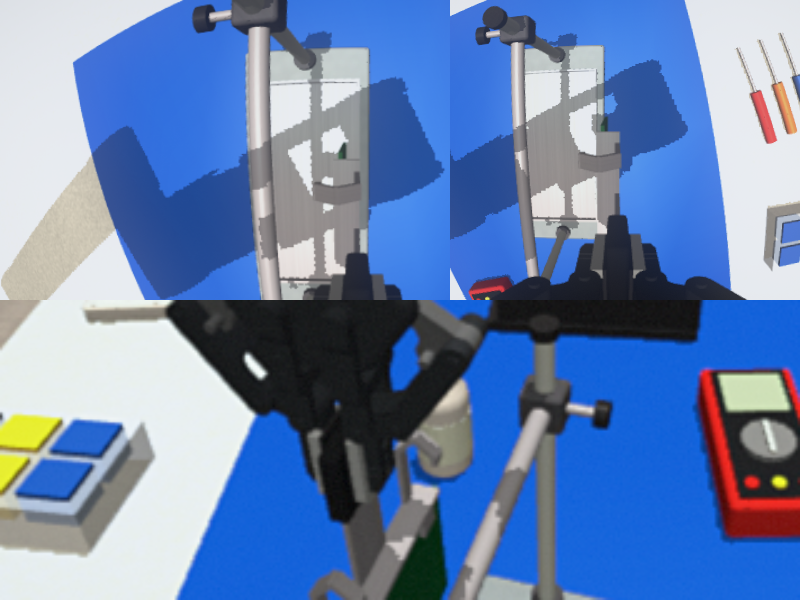

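The wrist crops show the bar at about (260,100)–(270,290) in the left one and (518,60)–(528,200) in the right one. In the side crop the lips face the bar with clear space between.

Run:
```python
from h import *
for n,c0 in(('w5',210),('w3',205)):
    w=cv2.imread(f'pics/{n}.png').astype(int)
    for r in (50,70,90,110,130,150,170,190,210): print(n,r,c0,w[r,c0:c0+40].sum(1)//3 if 0 else w[r,c0:c0+40,2])
```

```text
w5 50 210 [ 63  63  64  65  65  65  65  66 149 187 171 172 186 195 201 209 218 224
 225 221 211 198 188 179 170 157 142 126 106 102 164 195 195 195 195 193
 194 192 192 193]
w5 70 210 [ 66  65  67  67  67  67  68  68 155 184 164 172 188 196 204 210 221 228
 230 227 216 199 191 182 173 160 144 128 107 101 169 193 193 193 193 193
 194 193 194 193]
w5 90 210 [ 68  68  68  70  69  70  70  71 129 182 182 166 186 196 203 210 222 231
 231 231 222 206 193 186 176 164 148 133 114  94 191 229 232 232 232 232
 232 232 232 232]
w5 110 210 [ 68  68  69  69  71  71  72  72  63 142 166 166 177 193 200 207 216 228
 232 232 230 216 201 190 181 170 156 140 123 105 151 226 232 232 233 232
 233 233 233 233]
w5 130 210 [ 68  69  69  69  70  70  71  72  73  80 147 162 167 183 195 202 209 219
 231 232 232 210 181 152 130 125 119 111 104  94  81 131 151 148 146 148
 148 148 150 150]
w5 150 210 [ 45  45  45  46  46  47  46  47  47  48  69 101 118 112 124 130 134 137
 140 143 144 144 140 136 132 129 125 118 110 102  92  93 131 149 145 147
 148 147 149 151]
w5 170 210 [ 43  43  43  44  44  45  45  45  46  46  
[... 1302 characters left out ...]

w3 150 205 [ 44  46  46  46  47  47  48  50  70 122 131 135 140 141 140 135 129 122
 114 104  92  90 135 147 145 144 146 145 145 149 144 144 146 146 148 148
 147 146 148 148]
w3 170 205 [ 44  44  45  45  45  45  46  46  47  75 110 129 138 170 229 230 214 194
 179 162 142 116 100 128 146 146 146 146 145 147 148 146 145 147 147 150
 149 148 148 149]
w3 190 205 [ 43  44  44  44  45  44  44  45  45  46  46  92 122 131 135 139 140 138
 132 127 120 111  99  90 103 144 146 145 147 147 147 147 147 146 146 146
 148 147 147 147]
w3 210 205 [ 43  43  43  43  44  44  44  44  45  46  46  47  55  90 125 132 135 139
 140 135 131 126 117 107  95 100 190 226 229 229 230 230 230 230 229 230
 230 230 230 230]
```

```bash
cat > fit.py <<'E'
from h import *
import pickle
from scipy.optimize import least_squares
E={'5':[(90,217.9,239.3),(130,219.5,240.5),(170,221.7,242.9),(210,224.6,245)],
   '3':[(70,210.6,223.8),(90,210.7,224.3),(130,211.9,225.3),(170,213.8,227.5),(210,217.5,230.2)]}
def rays(k):
    s=pickle.load(open(f's{k}.pkl','rb'));L=[]
    for r,a,b in E[k]:
        for c,sg in((a,-1),(b,1)):
            o,d=ray('wrist',c,r,tcp=s);L.append((Sr.inv().apply(o-S),Sr.inv().apply(d),sg))
    return L
def res(p,L):
    u=np.array([-p[2],1,p[3] if len(p)>3 else 0]);u/=np.linalg.norm(u);q=np.array([p[0],0,p[1]]);out=[]
    for o,d,sg in L:
        n=np.cross(d,u);n/=np.linalg.norm(n);out.append((o-q)@n*1000)
    out=np.array(out);s=np.sign(out[0]) if 0 else 1
    return np.abs(out)-6
for ks in(('3','5'),('5',),('3',)):
    L=sum([rays(k) for k in ks],[])
    f=least_squares(res,[0,.185,0],args=(L,));print(ks,f.x,np.degrees(f.x[2]),np.round(res(f.x,L),1))
E
python3 fit.py
```

```text
('3', '5') [ 0.0022  0.1843 -0.003 ] -0.17059343168919738 [-0.5 -0.1 -0.5  0.2 -0.5  0.2 -0.2  0.4 -0.4  0.2  1.1 -0.1  0.8  0.1
  0.8  0.5  1.1  0.2]
('5',) [ 0.0066  0.2005 -0.0005] -0.030407321012322377 [ 0.  -0.2 -0.2 -0.1 -0.1  0.3  0.2 -0.1]
('3',) [ 0.0005  0.1783 -0.0028] -0.16080711822996993 [-0.1 -0.3 -0.1  0.  -0.1  0.   0.3  0.2  0.  -0. ]
```

Run:
```python
from h import *
import pickle
for k in '35':
    w=cv2.imread(f'pics/w{k}.png')
    s=pickle.load(open(f's{k}.pkl','rb'));M=R.from_quat(s['tool_rot']).as_matrix();hr=R.from_matrix(np.c_[M[:,1],M[:,0],-M[:,2]]);o=s['tcp_pos']-hr.apply(TH)
    # expected pixel of hanger points by inverse fisheye
    c=viewer.calibration('wrist');f=200/np.tan(np.radians(c['fov_y'])/2);T=np.eye(4);T[:3,:3]=M;T[:3,3]=s['tcp_pos'];T=np.linalg.inv(T@np.array(c['tool_from_camera']))
    for n,p in dict(hookout=(-.011,.049,.120),hookin=(-.011,.041,.120),apex=(0,.049,.131),ch=(-.0042,.056,.083),chR=(.011,.056,.083)).items():
        q=T@np.append(o+hr.apply(p),1);x,y,z=q[0],-q[1],-q[2];r=np.hypot(x,y);th=np.arctan2(r,z);print(k,n,c['cx']+f*th*x/r,c['cy']+f*th*y/r)
    if k=='5': cv2.imwrite('pics/v6.png',cv2.resize(w[110:260,190:390],(800,600),interpolation=cv2.INTER_CUBIC))
```

```text
3 hookout 277.1249938153148 159.07887322362149
3 hookin 277.58015339185926 174.15797930671687
3 apex 297.0105659140643 162.89624983808028
3 ch 295.05501646056086 137.77860601679694
3 chR 319.3196531443694 137.68203451858545
5 hookout 277.1249938153146 159.0788732236216
5 hookin 277.58015339185926 174.15797930671698
5 apex 297.01056591406405 162.8962498380803
5 ch 295.0550164605607 137.77860601679703
5 chR 319.31965314436957 137.68203451858543
```

View pics/v6.png

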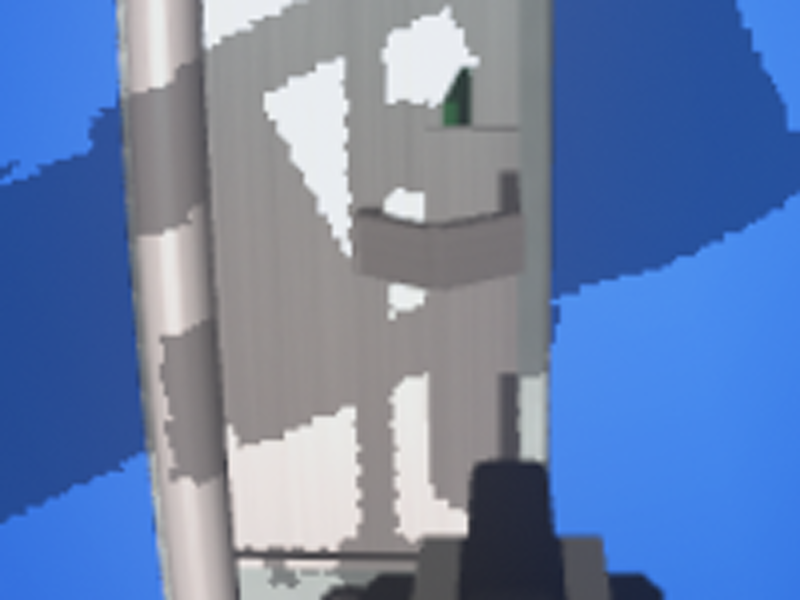

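```bash
python3 -m creep '[{"slide":[0.3,0,0.2],"angular":[0,0,0],"claw":-1},{"slide":[0,-0.6,0],"angular":[0,0,0],"claw":-1},{"slide":[0,-0.6,0],"angular":[0,0,0],"claw":-1},{"slide":[0,-0.6,0],"angular":[0,0,0],"claw":-1},{"slide":[0,-0.2,0],"angular":[0,0,0],"claw":-1},{"slide":[0,-0.2,0],"angular":[0,0,0],"claw":-1},{"slide":[0,-0.2,0],"angular":[0,0,0],"claw":-1},{"slide":[0,0,0],"angular":[0,0,0],"claw":-1}]' | tail -c 200
python3 -c "
from h import *
o,h,s=cur();print(Sr.inv().apply(o-S),s['force'],s['ft_torque'])"
python3 -m creep '[{"slide":[0,-0.2,0],"angular":[0,0,0],"claw":-1},{"slide":[0,-0.2,0],"angular":[0,0,0],"claw":-1},{"slide":[0,0,0],"angular":[0,0,0],"claw":-1}]' | tail -c 130
python3 -c "
from h import *
s=viewer.snapshot('side');cv2.imwrite('pics/s7.png',s);w=viewer.snapshot('wrist');cv2.imwrite('pics/w7.png',w)
cv2.imwrite('pics/v7.png',np.hstack([cv2.resize(s[180:330,200:350],(400,400)),cv2.resize(w[110:260,190:340],(400,400))]))
o,h,s=cur();print(Sr.inv().apply(o-S),s['force'],s['ft_torque'])"
```

```text
t: 11.52
tcp_pos: [0.6122, 0.2666, 0.2232]
tool_rot: [0.785, 0.62, -0.0, -0.001]
force: [-0.1, 0.2, -1.8]
finger_gap: 0.104
gripper_force: 59.0
[0.0207 0.0014 0.0883] [-0.1045  0.1987 -1.7546] [0.0091 0.0398 0.0366]
os: [0.6083, 0.2675, 0.2231]
tool_rot: [0.785, 0.62, -0.0, -0.001]
force: [0.0, -0.4, -2.4]
finger_gap: 0.109
gripper_force: 58.9
[0.0171 0.0014 0.0882] [ 0.7749  0.1293 -1.6417] [-0.0135 -0.0272  0.0256]
```

View pics/v7.png

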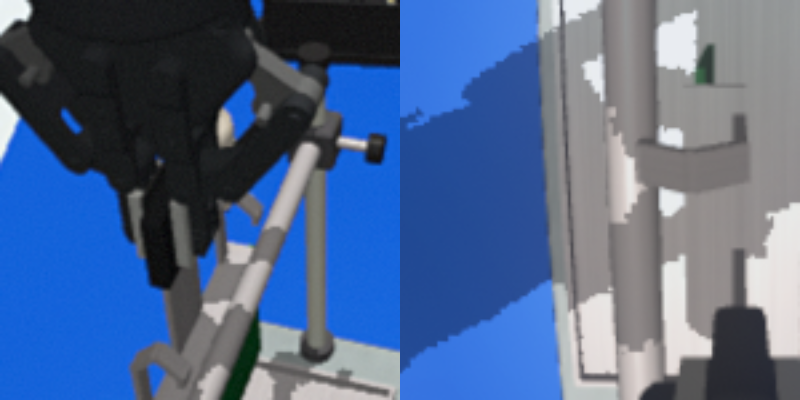

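The wrist crop shows the hook roof (640–745,150–190) starting to cover the bar's edge at 655, and the forces show no contact.

```bash
python3 -m creep '[{"slide":[0,-0.2,0],"angular":[0,0,0],"claw":-1},{"slide":[0,-0.2,0],"angular":[0,0,0],"claw":-1},{"slide":[0,0,0],"angular":[0,0,0],"claw":-1}]' | tail -c 130
python3 -m creep '[{"slide":[0,-0.2,0],"angular":[0,0,0],"claw":-1},{"slide":[0,-0.2,0],"angular":[0,0,0],"claw":-1},{"slide":[0,0,0],"angular":[0,0,0],"claw":-1}]' | tail -c 130
python3 -m creep '[{"slide":[0,-0.2,0],"angular":[0,0,0],"claw":-1},{"slide":[0,-0.2,0],"angular":[0,0,0],"claw":-1},{"slide":[0,0,0],"angular":[0,0,0],"claw":-1}]' | tail -c 130
python3 -c "
from h import *
s=viewer.snapshot('side');cv2.imwrite('pics/s8.png',s);w=viewer.snapshot('wrist');cv2.imwrite('pics/w8.png',w)
cv2.imwrite('pics/v8.png',np.hstack([cv2.resize(s[180:330,200:350],(400,400)),cv2.resize(w[110:260,190:340],(400,400))]))
o,h,s=cur();print(Sr.inv().apply(o-S),s['force'],s['ft_torque'])"
```

```text
os: [0.6042, 0.2685, 0.2231]
tool_rot: [0.785, 0.62, -0.0, -0.001]
force: [-0.5, 0.4, -2.9]
finger_gap: 0.107
gripper_force: 58.9
s: [0.6003, 0.2694, 0.2232]
tool_rot: [0.785, 0.62, -0.0, -0.001]
force: [-0.8, -0.4, -2.6]
finger_gap: 0.109
gripper_force: 58.9
_pos: [0.5965, 0.2703, 0.2231]
tool_rot: [0.785, 0.62, -0.0, -0.001]
force: [0.7, 0.3, -1.9]
finger_gap: 0.11
gripper_force: 58.9
[0.005  0.0014 0.0882] [ 0.064  -0.4115 -1.6766] [-0.0338 -0.0438  0.0496]
```

View pics/v8.png

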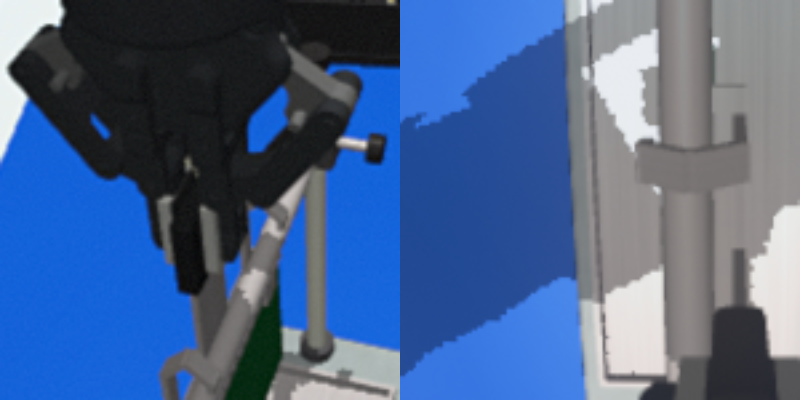

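The wrist crop shows the bar (664–712) fully under the hook roof. After allowing for perspective, it needs about 2.4 mm more travel before lowering.

```bash
python3 -m creep '[{"slide":[0,-0.12,0],"angular":[0,0,0],"claw":-1},{"slide":[0,-0.12,0],"angular":[0,0,0],"claw":-1},{"slide":[0,0,0.3],"angular":[0,0,0],"claw":-1},{"slide":[0,0,0.3],"angular":[0,0,0],"claw":-1},{"slide":[0,0,0],"angular":[0,0,0],"claw":-1}]' | tail -c 130
python3 -m creep '[{"slide":[0,0,0.2],"angular":[0,0,0],"claw":-1},{"slide":[0,0,0.2],"angular":[0,0,0],"claw":-1},{"slide":[0,0,0],"angular":[0,0,0],"claw":-1}]' | tail -c 130
python3 -c "
from h import *
w=viewer.snapshot('wrist')
g=w.astype(int)
for r in (120,140,200):print(r,g[r,265:320,2])
o,h,s=cur();print(Sr.inv().apply(o-S),s['force'],s['ft_torque'])"
```

```text
: [0.5942, 0.2706, 0.2162]
tool_rot: [0.785, 0.62, -0.001, -0.001]
force: [-0.3, 0.8, -2.5]
finger_gap: 0.108
gripper_force: 59.1
os: [0.5944, 0.2707, 0.2126]
tool_rot: [0.785, 0.62, -0.001, -0.001]
force: [0.4, 0.5, -2.1]
finger_gap: 0.11
gripper_force: 59.0
120 [150 150 147 150 151 149 147 147 150 149 150 153 152 149 147 150 149 149
 149 156 165 166 166 161 128 115 123 130 133 136 140 144 147 147 147 146
 144 139 136 132 129 124 116 108 104 119 148 147 146 144 144 145 146 146
 148]
140 [233 232 233 232 232 233 233 233 233 233 233 233 233 181 145 146 148 148
 148 150 150 149 148 143 105 112 122 129 133 136 139 143 146 147 146 145
 144 140 135 132 129 125 117 108  98 117 147 145 146 144 143 143 144 146
 147]
200 [117 145 149 150 149 148 147 148 146 147 148 148 148 149 150 148 147 147
 147 147 149 151 150 148 142 119 112 120 128 132 135 138 140 143 144 144
 143 140 137 134 131 128 121 112 102 111 132 148 146 148 147 144 143 143
 146]
[0.0024 0.0012 0.0778] [-0.3586 -0.4519 -2.3677] [ 0.0017 -0.0318 -0.0474]
```

```bash
python3 -m creep '[{"slide":[0,-0.1,0],"angular":[0,0,0],"claw":-1},{"slide":[0,0,0.15],"angular":[0,0,0],"claw":-1},{"slide":[0,0,0.15],"angular":[0,0,0],"claw":-1},{"slide":[0,0,0],"angular":[0,0,0],"claw":-1}]' | tail -c 130
python3 -m creep '[{"slide":[0,0,0.1],"angular":[0,0,0],"claw":-1},{"slide":[0,0,0.1],"angular":[0,0,0],"claw":-1},{"slide":[0,0,0],"angular":[0,0,0],"claw":-1}]' | tail -c 130
python3 -c "
from h import *
o,h,s=cur();print(Sr.inv().apply(o-S),s['force'],s['ft_torque'])"
```

```text
os: [0.5935, 0.2709, 0.2099]
tool_rot: [0.785, 0.62, -0.0, -0.001]
force: [1.1, -0.6, -2.5]
finger_gap: 0.108
gripper_force: 59.0
_pos: [0.5936, 0.271, 0.2079]
tool_rot: [0.785, 0.62, -0.0, -0.001]
force: [-0.7, 0.0, -1.1]
finger_gap: 0.11
gripper_force: 59.0
[0.0015 0.0013 0.0729] [-0.7496  0.0295 -1.0566] [-0.0622  0.01    0.0074]
```

```bash
python3 -m creep '[{"slide":[0,0,0.1],"angular":[0,0,0],"claw":-1},{"slide":[0,0,0],"angular":[0,0,0],"claw":-1}]' | tail -c 130
python3 -m creep '[{"slide":[0,0,0.1],"angular":[0,0,0],"claw":-1},{"slide":[0,0,0],"angular":[0,0,0],"claw":-1}]' | tail -c 130
python3 -c "
from h import *
o,h,s=cur();print(Sr.inv().apply(o-S),s['force'],s['ft_torque'])"
```

```text
pos: [0.5936, 0.271, 0.207]
tool_rot: [0.785, 0.62, -0.0, -0.001]
force: [-0.3, -0.4, -2.3]
finger_gap: 0.108
gripper_force: 59.0
p_pos: [0.5936, 0.271, 0.206]
tool_rot: [0.785, 0.62, -0.0, -0.001]
force: [0.0, 0.4, -1.8]
finger_gap: 0.105
gripper_force: 59.0
[0.0015 0.0014 0.071 ] [ 0.0279  0.3727 -1.8222] [ 0.052  -0.0184  0.0283]
```

```bash
python3 -m creep '[{"slide":[0,0,0.1],"angular":[0,0,0],"claw":-1},{"slide":[0,0,0],"angular":[0,0,0],"claw":-1}]' | tail -c 130
python3 -m creep '[{"slide":[0,0,0.1],"angular":[0,0,0],"claw":-1},{"slide":[0,0,0],"angular":[0,0,0],"claw":-1}]' | tail -c 130
python3 -m creep '[{"slide":[0,0,0.1],"angular":[0,0,0],"claw":-1},{"slide":[0,0,0],"angular":[0,0,0],"claw":-1}]' | tail -c 130
python3 -c "
from h import *
o,h,s=cur();print(Sr.inv().apply(o-S),s['force'],s['ft_torque'])"
```

```text
_pos: [0.5936, 0.271, 0.205]
tool_rot: [0.785, 0.62, -0.0, -0.001]
force: [0.5, -0.2, -1.7]
finger_gap: 0.107
gripper_force: 59.0
_pos: [0.5936, 0.271, 0.204]
tool_rot: [0.785, 0.62, -0.0, -0.001]
force: [0.5, -0.1, -1.6]
finger_gap: 0.106
gripper_force: 59.0
p_pos: [0.594, 0.271, 0.2033]
tool_rot: [0.785, 0.62, 0.0, -0.001]
force: [0.6, -0.6, -1.5]
finger_gap: 0.109
gripper_force: 59.3
[0.0021 0.0014 0.0683] [ 0.5806 -0.5784 -1.4627] [-0.0575 -0.1239  0.0157]
```

```bash
python3 -m creep '[{"slide":[0,0.04,0.05],"angular":[0,0,0],"claw":-1},{"slide":[0,0,0],"angular":[0,0,0],"claw":-1}]' | tail -c 130
python3 -c "
from h import *
o,h,s=cur();print(Sr.inv().apply(o-S),s['force'],s['ft_torque'])"
python3 -m creep '[{"slide":[0,0.04,0.05],"angular":[0,0,0],"claw":-1},{"slide":[0,0,0],"angular":[0,0,0],"claw":-1}]' | tail -c 130
python3 -c "
from h import *
o,h,s=cur();print(Sr.inv().apply(o-S),s['force'],s['ft_torque'])
w=viewer.snapshot('wrist').astype(int)
for r in (120,140,200):print(r,w[r,280:320,2])"
```

```text
_pos: [0.5942, 0.271, 0.2031]
tool_rot: [0.785, 0.62, 0.0, -0.001]
force: [-0.3, -0.9, 0.8]
finger_gap: 0.107
gripper_force: 59.5
[0.0022 0.0015 0.0681] [-0.3197 -0.8709  0.7843] [-0.0353  0.0818  0.0517]
p_pos: [0.5943, 0.271, 0.203]
tool_rot: [0.785, 0.62, -0.0, -0.001]
force: [-1.9, 0.4, 4.7]
finger_gap: 0.107
gripper_force: 60.1
[0.0022 0.0015 0.0681] [-1.9427  0.4046  4.7429] [-0.0768  0.4692  0.0178]
120 [148 148 148 150 151 150 145 126 112 118 125 130 134 136 140 144 146 146
 147 146 146 141 136 133 131 128 122 114 106 102 119 148 146 145 143 143
 145 146 147 149]
140 [147 147 148 150 150 149 147 137 104 114 123 129 133 135 138 142 145 146
 145 145 144 141 137 133 131 127 123 115 106  95 115 147 145 145 143 142
 143 144 146 147]
200 [146 146 147 148 149 152 149 149 133 107 112 122 128 131 135 137 139 142
 144 144 144 141 139 135 132 130 125 118 110 100 109 131 146 147 147 145
 142 143 143 148]
```

```bash
python3 -m creep '[{"slide":[0,-0.04,-0.05],"angular":[0,0,0],"claw":-1},{"slide":[0,0,0],"angular":[0,0,0],"claw":-0.75},{"slide":[0,0,0],"angular":[0,0,0],"claw":-0.7},{"slide":[0,0,0],"angular":[0,0,0],"claw":-0.6},{"slide":[0,0,0],"angular":[0,0,0],"claw":-0.5},{"slide":[0,0,0],"angular":[0,0,0],"claw":-0.4},{"slide":[0,0,0],"angular":[0,0,0],"claw":-0.3},{"slide":[0,0,0],"angular":[0,0,0],"claw":-0.3}]' | tail -c 200
python3 -c "
from h import *
s=viewer.snapshot('side');w=viewer.snapshot('wrist')
cv2.imwrite('pics/v9.png',np.hstack([cv2.resize(s[180:330,200:350],(400,400)),cv2.resize(w[110:330,210:430],(400,400))]))"
```

```text
t: 15.9
tcp_pos: [0.5942, 0.2709, 0.2026]
tool_rot: [0.785, 0.62, -0.0, -0.001]
force: [-0.5, 0.4, 0.7]
finger_gap: 0.351
gripper_force: 0.0
```

View pics/v9.png

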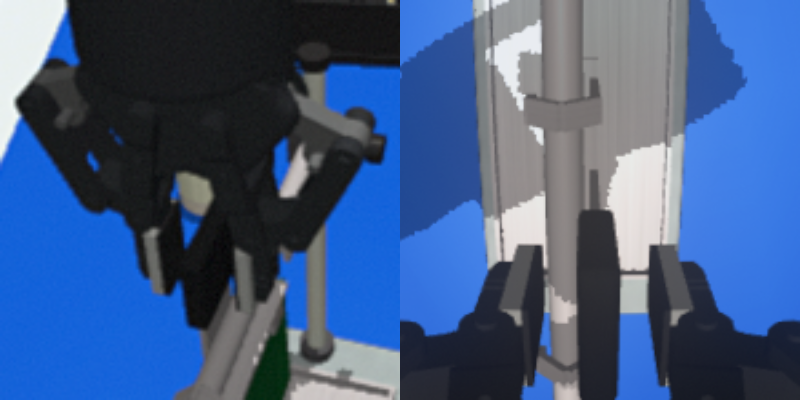

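The wrist crop shows the fingers clear of the grip block (578–620), with both hooks over the bar. I'll withdraw straight up along the tool axis.

```bash
python3 -m creep '[{"slide":[0,0,-0.5],"angular":[0,0,0],"claw":-0.3},{"slide":[0,0,-0.8],"angular":[0,0,0],"claw":-0.3},{"slide":[0,0,-1],"angular":[0,0,0],"claw":-0.3},{"slide":[0,0,-1.5],"angular":[0,0,0],"claw":-0.3},{"slide":[0,0,-2],"angular":[0,0,0],"claw":-0.3},{"slide":[0,0,-2],"angular":[0,0,0],"claw":-0.3},{"slide":[0,0,-2],"angular":[0,0,0],"claw":-0.3},{"slide":[0,0,-2],"angular":[0,0,0],"claw":-0.3},{"slide":[0,0,-2],"angular":[0,0,0],"claw":-0.3},{"slide":[0,0,0],"angular":[0,0,0],"claw":-0.3}]' | tail -c 200
python3 -m creep '[{"slide":[0,0,0],"angular":[0,0,0],"claw":-0.3},{"slide":[0,0,0],"angular":[0,0,0],"claw":-0.3},{"slide":[0,0,0],"angular":[0,0,0],"claw":-0.3},{"slide":[0,0,0],"angular":[0,0,0],"claw":-0.3},{"slide":[0,0,0],"angular":[0,0,0],"claw":-0.3},{"slide":[0,0,0],"angular":[0,0,0],"claw":-0.3},{"slide":[0,0,0],"angular":[0,0,0],"claw":-0.3},{"slide":[0,0,0],"angular":[0,0,0],"claw":-0.3},{"slide":[0,0,0],"angular":[0,0,0],"claw":-0.3},{"slide":[0,0,0],"angular":[0,0,0],"claw":-0.3}]' >/dev/null
python3 -c "
from h import *
s=viewer.snapshot('side');w=viewer.snapshot('wrist');s2=viewer.snapshot('side')
m=(s[...,1].astype(int)>s[...,2]+15)&(s[...,1]>s[...,0].astype(int)+10)
p=np.argwhere(m[200:380,180:360]);print('green px',len(p),p.min(0)+[200,180],p.max(0)+[200,180],'motion',np.abs(s.astype(int)-s2)[180:380,200:350].mean())
for z in(.068,.148):
  for y in(.06,-.06): print(z,y,proj('side',S+Sr.apply([.001,y,z])))
w=w.astype(int)
cv2.imwrite('pics/v10.png',cv2.resize(np.hstack([s[180:380,200:360],w[0:200,230:390].astype(np.uint8)]),(800,500)))"
```

```text
t: 16.83
tcp_pos: [0.5967, 0.2714, 0.3473]
tool_rot: [0.785, 0.62, 0.005, 0.001]
force: [1.0, 0.6, 1.1]
finger_gap: 0.348
gripper_force: 0.0
green px 1030 [206 270] [379 308] motion 1.4681555555555557
0.068 0.06 (np.float64(277.8802505485715), np.float64(400.80538660592924))
0.068 -0.06 (np.float64(306.5448041731689), np.float64(319.99845399647114))
0.148 0.06 (np.float64(272.6920884922747), np.float64(363.94324347068357))
0.148 -0.06 (np.float64(304.99872918130285), np.float64(282.4757507062421))
```

View pics/v10.png

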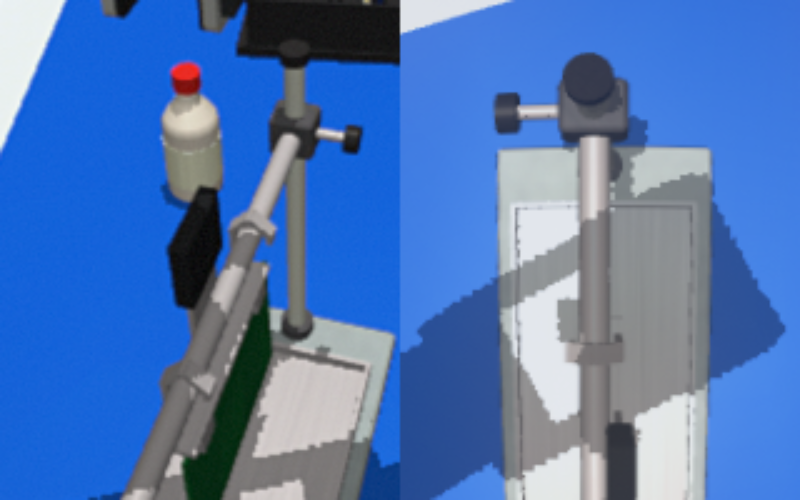

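The side crop shows both hooks on the bar, at about (250,222) and (190,380), with the board hanging free and upright. The wrist crop shows the hook centred on the bar, and the gripper is well clear.

```bash
python3 -c "
from station import ticket
print(ticket.sign_off())"
```

```text
the job is handed in; nothing more can be done
None
```

The green board now hangs by both hooks near the middle of the crossbar, upright and released with the gripper clear. I handed the job in at about 18 s of robot time; the hand-in gave no verdict.

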